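# Pack the creature touch-up kit

### The arm

A 6-joint arm with a two-finger parallel gripper is mounted at the origin on the work surface. World frame = base frame: x ahead of the robot, y to its left, z up, the work surface at z = 0. Lengths are in mm, angles in degrees, forces in N, time in s.
With the tool pointing down it reaches from about 250 to 800 mm from the base axis. Payload 3.9 kg.
Tool frame: the origin (TCP) lies midway between the tips of the shut fingers; the grasp point (between the pads) lies 19 mm behind it; z points along the fingers, y is the direction in which the jaws open and shut (so a half turn about z gives the same grasp; the last joint's range is limited). The gripper opens to 85 mm and grips with 20 to 120 N. Pads are 22 mm wide; open, the fingers measure 114 mm over their backs; the gripper's body (76 mm by 85 mm) begins 54 mm behind the grasp point. The pads swing forward as they close: fully open they stand 13 mm farther back than shut.
Start: joints at [77.292, 14.897, -7.913, 67.191, 0, 90], TCP at [115.489, 512.13, 191.804] pointing down, gripper open.
Joint ranges: [-159.42, 159.42], [-47.68, 98.78], [-73.54, 78.23], [-108.79, 121.32], [-90, 84.71], [-180, 180]. Speed limits (degrees/s): [147.25, 147.25, 180, 180, 180, 180].

### API

Orientations are given as a 3x3 rotation matrix whose columns are the frame's x, y, z axes.
In Python, from station import * gives the robot as it stands.
- The arm moves only by the tool apply_moves, never from a script. Its argument "increments" is one flat list of numbers, 5 for each row, row after row: the shift along the tool's x, y, z in cm, then the turn about the tool's z in rad, then the opening, from 0 (shut) to 1 (fully open). In form: [tx, ty, tz, roll, fingers, tx, ty, tz, roll, fingers, ...]. A call has 1 to 12 rows; each row is the pose to reach, as a shift and turn from the pose measured when the call began, along the tool's axes at that moment; what a row does not reach only later rows make up. A row lasts 1/12 s, in which the tool goes at most 41.7 mm and 7.16 degrees, less where a joint would pass 70% of its speed; a pose out of reach is approached as far as the arm can. A call with a gripper value outside its range is refused whole. The fingers move at their own pace and stop on an object; "squeeze" is the grip in N (left out, the last holds). Time passes only in rows, so rows that repeat a pose let the fingers close. It gives the time, the measured TCP pose, the force and the opening at its end, in the units of the state.
- get_obs(): the state, without advancing time (a new reading comes with each control period).
- read_camera(name): name is "side" or "top" or "wrist"; returns a dict with "frame" (420x560x3 uint8, red, green, blue), "z_map" (420x560 float32, mm along the optical axis (not along the pixel's ray), 0 where there is no reading), "fx", "fy", "cx", "cy" (pixels), "rvec" (rotation vector, rad) and "tvec" (3), from world to camera coordinates, as OpenCV has them; the wrist camera has in their place "hand_eye" (4x4, takes a point from camera to tool coordinates, whose origin is the TCP and whose axes are the flange's). Camera axes: x right, y down, z forward; pixel columns grow to the right and rows downward; lengths in mm; the calibration is good to about 2 mm. A picture is of the moment at which its call begins: read the wrist's pose just before it.
- sign_off(): hands the job in, once; it reports no verdict.
The state is a dict: "time_s": time; "q": joint angles; "joint_velocities": joint speeds; "tau": joint torques, N m; "eef_pos": TCP position; "orientation": TCP orientation; "wrist_force": force on the tool from outside, world axes, zero at the start; "moment": the same for the moment, N m; "opening": opening from 0.0 (shut) to 1.0 (fully open).
Only numpy, scipy, OpenCV 4.12 (cv2) and the standard library are available. Lean on these libraries where they do the work, as an engineer would, in place of code of your own. Each camera call takes 0.05 s, during which the arm holds its last target. There are 200 camera calls.

### The job

Pick the yellow horn out of the cluttered wooden crate and lay it flat in the blue-lined compartment of the black case, then stand the red-capped paint pot upright in the white-lined compartment. Then gently lower the case's lid until it is fully closed. Leave the other castings in the crate and do not disturb the other things on the bench.

Things in the scene. Friction and masses are not known exactly. Their poses are not given: they have to be found in the camera images.
- horn: THE TARGET: loose yellow resin horn lying flat in the crate, about 70 g. Origin: underside, below the shank, near the centre of mass (grip there). Round shank 30 mm thick along x from -60 to +20 mm, axis at y = 0, 15 mm above the origin; a tapering tip then bends to +y, ending at x 82, y 49. +x to the tip, +z up. Outline: x -60 to 82, y -15 to 50, z 0 to 30 mm.
- grey_horn: grey horn, same shape as the yellow one, lying in the crate; not wanted. Same origin and axes.
- blue_horn: blue horn, same shape as the yellow one, lying in the crate; not wanted. Same origin and axes.
- eye_a: green glass eye blank, a low dome 27 mm in diameter and 15 mm tall, loose in the crate; not wanted. Origin: centre of its flat underside.
- eye_b: amber glass eye blank, as the green one; not wanted.
- crate: open wooden crate, fixed to the bench, outside 216 x 296 x 60 mm (x, y, z), walls and floor 8 mm thick, holding three horns side by side about 80 mm apart (along its y) and two eye blanks. Origin: centre of its underside, z up.
- case: black case, fixed to the bench, outside 190 x 240 x 60 mm (its x, y, z), walls, floor and divider 5 mm. Its +x side has the lid hinge and faces the robot's left. A divider along x at y = 0, as tall as the walls, makes two compartments, each 180 (x) by 112 (y) and 55 mm deep. Origin: centre of its underside, z up.
- horn_bay (a point): centre of the floor of the blue-lined compartment, 5 mm above the bench; axes as the case's; the compartment reaches 90 mm either way along x and 56 mm along y.
- pot_bay (a point): centre of the floor of the white-lined compartment; axes and size as for horn_bay.
- lid (a joint): hinge angle of the case's grey lid in rad: 0 = fully closed, grows as it opens; starts standing open at about 1.5 to 1.75. The hinge is stiff: the lid stays at any angle and has to be pushed all the way down (about 1 to 2 N at its free edge).
- lid_hinge (a point): middle of the hinge line (along the case's y) at the case's +x rim, 60 mm above the bench; axes turn with the lid. At angle q the lid runs 190 mm from here: -cos q along the case's x, sin q up; 8 mm thick towards its outer side (up when closed), 240 mm wide. Open, its free edge is about 250 mm above the bench.
- lid_handle (a point): middle of the head of the black knob on the lid's outer face: 35 mm off the face, 160 mm from the hinge, in the middle of the width. The head is 28 mm across; the knob stands 43 mm off the face in all.
- red_pot: THE TARGET POT: small paint pot standing upright on the bench: white body with a red cap, plain cylinder 38 mm in diameter, 45 mm tall, loose, about 60 g. Origin: centre of its underside, z up.
- green_pot: small paint pot standing upright on the bench: white body with a green cap, plain cylinder 38 mm in diameter, 45 mm tall, loose, about 60 g. Origin: centre of its underside, z up. Not wanted; stays where it is.
- tape: bystander: roll of paper tape, 90 mm in diameter, 45 mm tall, lying flat on the far side of the bench.
- spray_can: bystander: spray can, 60 mm in diameter, 190 mm tall, standing on the bench. Origin under its centre.
- modelling_tool: bystander: spatula-like modelling tool lying on the far side of the bench.
Not all that is in view belongs to the job. There is more than one size of the blue_horn; the job needs the middle-sized.

How it is judged:
By the outcome, as a careful person would: the job done as asked, in the order asked, and still so for the second after the job is handed in, with the robot touching nothing.
It also fails if it takes over 72 s, if anything falls off the work surface, if the arm or the gripper's body presses on something with over 40 N, if the wrist force passes 120 N, or if a joint passes its speed limit or range.

## Working session

There is one attempt and no reset: what is moved stays moved. The work goes in short steps, Python scripts to look and compute and a tool call to move; the robot and the scene stay as the last step left them, time stands still between calls to the robot, and variables do not carry over. Pictures are saved under pics/ and viewed, about 8 in all and at most 12, crops included, and the job is handed in when it is done.

Besides the shell and the picture viewer there is one more tool, called by a JSON object that holds its "op" and its "data", one argument or row to a line. apply_moves: Moves the arm, as the interface text tells. Its arguments: {"type":"object","properties":{"increments":{"type":"array"},"squeeze":{"type":"number"}},"required":["increments"]}

```bash
ls; mkdir -p pics; cat > h.py <<'E'
from station import *
import numpy as np, cv2
def grab(n):
    o=get_obs(); c=read_camera(n); c['o']=o
    return c
def world(c):
    z=c['z_map'].astype(float); h,w=z.shape
    u,v=np.meshgrid(np.arange(w),np.arange(h))
    P=np.stack([(u-c['cx'])/c['fx']*z,(v-c['cy'])/c['fy']*z,z],-1)
    if 'hand_eye' in c:
        H=np.array(c['hand_eye']);P=P@H[:3,:3].T+H[:3,3]
        R=np.array(c['o']['orientation']);P=P@R.T+np.array(c['o']['eef_pos'])
    else:
        R=cv2.Rodrigues(np.array(c['rvec'],float))[0];P=(P-np.array(c['tvec'],float).ravel())@R
    P[z==0]=np.nan
    return P
E
python3 - <<'E'
from h import *
o=get_obs();print(o)
for n in ['top','side']:
    c=grab(n);np.savez(n+'0.npz',f=c['frame'],P=world(c));cv2.imwrite(f'pics/{n}0.png',c['frame'][...,::-1])
    print(n,c['fx'],c['rvec'],c['tvec'])
E
```

```text
pics
{'time_s': 0.0, 'q': array([ 7.72921086e+01,  1.49368852e+01, -7.98689726e+00,  6.71899303e+01,
       -9.75380007e-05,  9.00013551e+01]), 'joint_velocities': array([ 0.05331365,  0.04415297, -0.03088901, -0.01655784,  0.07028127,
       -0.08187159]), 'tau': array([ 3.20775243e-04, -4.05681968e+01,  2.53919953e+01,  1.88196060e-02,
       -3.94670485e-05, -1.33140449e-05]), 'eef_pos': array([115.32156949, 511.39094913, 190.94691961]), 'orientation': array([[-9.75499053e-01,  2.20003202e-01, -4.34926149e-04],
       [ 2.20003632e-01,  9.75497131e-01, -1.93641957e-03],
       [-1.74929610e-06, -1.98466079e-03, -9.99998031e-01]]), 'wrist_force': array([-0.78454545, -0.95595932, -0.59056805]), 'moment': array([-0.01855066,  0.0016265 ,  0.00802141]), 'opening': 1.0026162202966578}
top 452.8380541346988 [ 2.18961494 -2.17081432  0.0894067 ] [ -36.07177269  535.97147192 1081.26043934]
side 504.25081198856975 [ 2.33904499 -0.51744532  0.21149831] [-472.94149974  210.42973501 1200.0114729 ]
```

View pics/top0.png

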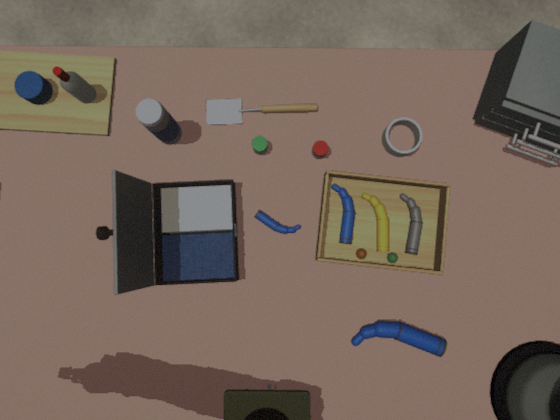

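View pics/side0.png

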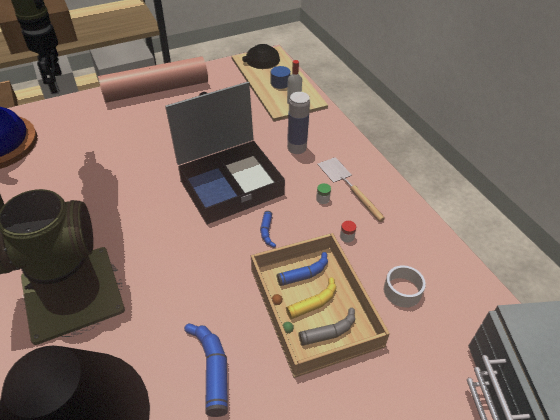

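The top view shows the case at about (197,232), with its lid open to the left (+y). The crate is at (383,222), with the yellow horn at about (381,220). The red pot is at (320,149), the green pot at (260,145), and the small and large blue decoy horns lie outside the crate. Next I'll measure these.

```bash
python3 - <<'E'
from h import *
d=np.load('top0.npz');f=d['f'];P=d['P'];hsv=cv2.cvtColor(f,cv2.COLOR_RGB2HSV)
def box(u0,v0,u1,v1):
    m=np.zeros(f.shape[:2],bool);m[v0:v1,u0:u1]=1;return m
H,S,V=[hsv[...,i].astype(int) for i in range(3)]
def rep(n,m):
    p=P[m];p=p[~np.isnan(p[:,0])];print(n,len(p),'med',np.median(p,0).round(1),'min',np.percentile(p,2,axis=0).round(0),'max',np.percentile(p,98,axis=0).round(0))
rep('red',box(310,138,332,160)&(S>150)&((H<6)|(H>172))&(P[...,2]>30))
rep('green',box(248,133,272,157)&(P[...,2]>30))
rep('bench',box(260,280,320,310))
rep('spray',box(136,95,185,147)&(P[...,2]>170))
y=box(355,180,400,258)&(S>190)&(H>22)&(H<34)&(P[...,2]>12)
rep('yellow',y)
rep('crate rim',box(310,165,455,280)&(P[...,2]>52))
rep('blueh',box(325,178,358,248)&(H>100)&(H<130)&(P[...,2]>12))
rep('greyh',box(398,190,425,258)&(S<90)&(P[...,2]>12))
m=box(150,170,245,295)&(P[...,2]>52)&(P[...,2]<70);rep('case rim',m)
pts=P[m][:,:2].astype(np.float32);print(cv2.minAreaRect(pts))
m=box(310,165,455,280)&(P[...,2]>52);print('crate',cv2.minAreaRect(P[m][:,:2].astype(np.float32)))
m=box(105,165,160,300)&(P[...,2]>75);rep('lid',m)
p=P[m];print(np.polyfit(p[:,2],p[:,1],1))
rep('bluelining',box(165,240,230,275));rep('whitelining',box(180,190,228,225))
p=P[y];np.save('yel.npy',p)
# fit horn: outline model
from scipy.spatial import cKDTree
from scipy.optimize import minimize
s=p[np.isfinite(p[:,0])]
print('ztop',np.percentile(s[:,2],[50,90,98]))
# bin along x(world)
for a in np.arange(s[:,0].min(),s[:,0].max(),12):
    k=s[(s[:,0]>=a)&(s[:,0]<a+12)]
    if len(k): print(a.round(),len(k),k[:,1].min().round(),k[:,1].max().round(),k[:,2].max().round())
E
```

```text
red 173 med [ 682.4 -124.2   45.3] min [ 666. -140.   41.] max [ 697. -110.   50.]
green 203 med [692.8  23.1  45. ] min [676.   6.  36.] max [711.  40.  49.]
bench 1794 med [328.3 -55.    0.6] min [ 293. -124.   -4.] max [363.  16.   5.]
spray 652 med [723.9 247.  189.6] min [699. 223. 173.] max [752. 274. 193.]
  return _methods._mean(a, axis=axis, dtype=dtype,
  ret = um.true_divide(
Traceback (most recent call last):
IndexError: index -1 is out of bounds for axis 0 with size 0
```

```bash
cat > meas.py <<'E'
from h import *
from scipy.optimize import minimize
d=np.load('top0.npz');f=d['f'];P=d['P'];hsv=cv2.cvtColor(f,cv2.COLOR_RGB2HSV)
H,S,V=[hsv[...,i].astype(int) for i in range(3)]
def box(u0,v0,u1,v1):
    m=np.zeros(f.shape[:2],bool);m[v0:v1,u0:u1]=1;return m
def rep(n,m):
    p=P[m];p=p[~np.isnan(p[:,0])]
    if len(p)==0: return print(n,'none')
    print(n,len(p),'med',np.median(p,0).round(1),'min',np.percentile(p,2,axis=0).round(0),'max',np.percentile(p,98,axis=0).round(0))
E
python3 - <<'E'
from meas import *
print(hsv[235,379:387].tolist(),P[235,382],hsv[225,365],P[225,365])
zm=P[...,2]
print(P[222,318:330,2].round(),'rim z')
for n,b in dict(yellow=(358,188,395,252),blueh=(328,180,358,246),greyh=(398,190,425,258)).items():
    m=box(*b)&(zm>20)&(zm<50);rep(n,m);s=P[m]
    for a in np.arange(s[:,0].min(),s[:,0].max(),12):
        k=s[(s[:,0]>=a)&(s[:,0]<a+12)]
        if len(k): print('  x',a.round()+6,len(k),k[:,1].min().round(),k[:,1].max().round(),k[:,2].max().round())
m=box(312,165,455,280)&(zm>53)&(zm<70);rep('crate',m);print(cv2.minAreaRect(P[m][:,:2].astype(np.float32)))
m=box(152,170,245,295)&(zm>53)&(zm<68);rep('case rim',m);print(cv2.minAreaRect(P[m][:,:2].astype(np.float32)))
m=box(105,165,160,300)&(zm>75);rep('lid',m);p=P[m];print(np.polyfit(p[:,2],p[:,1],1))
rep('bluelin',box(165,240,230,275));rep('whitelin',box(180,190,228,225))
rep('eyeO',box(356,248,368,260));rep('eyeG',box(386,252,398,264))
E
```

```text
[[25, 158, 137], [29, 151, 137], [31, 147, 139], [31, 127, 142], [31, 133, 138], [31, 145, 139], [30, 160, 134], [26, 155, 138]] [ 474.34209066 -273.47983487   37.34128804] [ 29  79 136] [ 499.25541099 -238.28422893    8.89289274]
[ 5. 34. 57. 61. 59. 57.  6. 11.  7.  7.  7.  5.] rim z
yellow 702 med [ 500.7 -269.3   33.6] min [ 439. -290.   21.] max [ 569. -231.   41.]
  x 442.0 63 -290.0 -219.0 41.0
  x 454.0 65 -290.0 -260.0 42.0
  x 466.0 64 -290.0 -261.0 43.0
  x 478.0 65 -290.0 -261.0 43.0
  x 490.0 65 -290.0 -261.0 42.0
  x 502.0 64 -291.0 -261.0 41.0
  x 514.0 64 -292.0 -261.0 41.0
  x 526.0 58 -286.0 -257.0 39.0
  x 538.0 59 -284.0 -255.0 40.0
  x 550.0 55 -279.0 -248.0 38.0
  x 562.0 59 -268.0 -229.0 33.0
  x 574.0 21 -259.0 -231.0 28.0
blueh 683 med [ 519.4 -186.3   34. ] min [ 457. -205.   22.] max [ 592. -163.   41.]
  x 461.0 65 -198.0 -170.0 42.0
  x 473.0 64 -202.0 -172.0 41.0
  x 485.0 62 -204.0 -174.0 43.0
  x 497.0 61 -203.0 -174.0 42.0
  x 509.0 64 -206.0 -177.0 42.0
  x 521.0 62 -208.0 -177.0 41.0
  x 533.0 53 -209.0 -180.0 42.0
  x 545.0 57 -207.0 -179.0 39.0
  
[... 761 characters left out ...]
25, -272.006591796875), (296.67108154296875, 216.09906005859375), 84.14407348632812)
case rim 999 med [476.7 189.8  59.6] min [358.  75.  53.] max [600. 272.  66.]
((479.0955810546875, 173.37322998046875), (240.09678649902344, 193.9075469970703), 3.1436243057250977)
lid 4420 med [471.  279.8 185.2] min [358. 267.  80.] max [587. 297. 251.]
[1.07914964e-01 2.60981823e+02]
bluelin 2267 med [417.5 172.9   6.3] min [377.  97.   2.] max [459. 250.  11.]
whitelin 1669 med [540.5 160.1   6.3] min [499. 103.   2.] max [583. 217.  10.]
eyeO 144 med [ 429.6 -227.8   15.9] min [ 416. -243.    6.] max [ 443. -214.   25.]
eyeG 143 med [ 421.4 -300.6   16.5] min [ 407. -316.    5.] max [ 434. -289.   24.]
```

```bash
cat >> h.py <<'E'
def to(x,y,z,jaw):
    "tool-frame shift (cm) and roll (rad) to a world TCP with jaws at yaw jaw (deg, mod 180)"
    o=get_obs();R=np.array(o['orientation']);p=np.array(o['eef_pos'])
    s=R.T@(np.array([x,y,z])-p)/10
    yaw=np.degrees(np.arctan2(R[1,1],R[0,1]));d=(jaw-yaw+90)%180-90
    print('t',round(o['time_s'],2),'pos',p.round(1),'yaw',yaw.round(1),'q',np.round(o['q'],0),'->',s.round(2),'roll',np.radians(-d).round(3))
E
python3 -c "
from h import *
to(495,-276,190,89)"
```

```text
t 0.1 pos [115.3 511.5 191.1] yaw 77.3 q [77. 15. -8. 67.  0. 90.] -> [-54.36 -68.47   0.22] roll -0.204
```

{"op": "apply_moves", "data": {
  "increments": [-54.4, -68.5, 0.2, -0.2, 0.65, -54.4, -68.5, 0.2, -0.2, 0.65, -54.4, -68.5, 0.2, -0.2, 0.65, -54.4, -68.5, 0.2, -0.2, 0.65, -54.4, -68.5, 0.2, -0.2, 0.65, -54.4, -68.5, 0.2, -0.2, 0.65, -54.4, -68.5, 0.2, -0.2, 0.65, -54.4, -68.5, 0.2, -0.2, 0.65, -54.4, -68.5, 0.2, -0.2, 0.65, -54.4, -68.5, 0.2, -0.2, 0.65, -54.4, -68.5, 0.2, -0.2, 0.65, -54.4, -68.5, 0.2, -0.2, 0.65],
  "squeeze": 30
}}

```text
time_s: 1.1
eef_pos: [332.5, 59.7, 190.9]
orientation: [[-1.0, 0.022, -0.0], [0.022, 1.0, -0.001], [0.0, -0.001, -1.0]]
wrist_force: [0.9, 1.1, 0.4]
opening: 0.65
```

```bash
python3 -c "
from h import *
to(495,-276,190,89)"
```

```text
t 1.1 pos [332.5  59.7 190.9] yaw 88.8 q [ 10.  -4. -29.  64.  -0.  12.] -> [-16.97 -33.21   0.14] roll -0.004
```

{"op": "apply_moves", "data": {
  "increments": [-17, -33.2, 0, 0, 0.65, -17, -33.2, 0, 0, 0.65, -17, -33.2, 0, 0, 0.65, -17, -33.2, 0, 0, 0.65, -17, -33.2, 0, 0, 0.65, -17, -33.2, 0, 0, 0.65, -17, -33.2, 0, 0, 0.65, -17, -33.2, 0, 0, 0.65, -17, -33.2, 0, 0, 0.65, -17, -33.2, 0, 0, 0.65, -17, -33.2, 0, 0, 0.65, -17, -33.2, 0, 0, 0.65]
}}

```text
time_s: 2.1
eef_pos: [494.3, -275.5, 190.5]
orientation: [[-1.0, 0.022, -0.002], [0.022, 1.0, 0.0], [0.002, 0.0, -1.0]]
wrist_force: [-0.3, 0.1, 0.3]
opening: 0.648
```

```bash
python3 - <<'E'
from h import *
c=grab('wrist');P=world(c);cv2.imwrite('pics/w1.png',c['frame'][...,::-1])
zm=P[...,2]
hsv=cv2.cvtColor(c['frame'],cv2.COLOR_RGB2HSV)
m=(zm>22)&(zm<46)&(abs(P[...,1]+275)<40)&(P[...,0]>430)&(P[...,0]<590)
s=P[m];print(len(s))
for a in np.arange(432,590,12):
    k=s[(s[:,0]>=a)&(s[:,0]<a+12)]
    if len(k)>3: print('  x',a+6,len(k),k[:,1].min().round(),k[:,1].max().round(),k[:,2].max().round())
to(495,-276,12,89)
E
```

```text
2492
  x 438 192 -291.0 -263.0 40.0
  x 450 277 -291.0 -262.0 40.0
  x 462 257 -292.0 -262.0 40.0
  x 474 258 -291.0 -262.0 40.0
  x 486 247 -291.0 -262.0 40.0
  x 498 244 -292.0 -262.0 40.0
  x 510 223 -291.0 -262.0 40.0
  x 522 190 -289.0 -260.0 39.0
  x 534 196 -286.0 -256.0 37.0
  x 546 169 -283.0 -251.0 36.0
  x 558 147 -272.0 -239.0 32.0
  x 570 91 -264.0 -235.0 30.0
t 2.15 pos [ 494.3 -274.9  191. ] yaw 88.8 q [-29.  19.  -2.  69.  -0. -28.] -> [-0.1 -0.1 17.9] roll -0.004
```

View pics/w1.png

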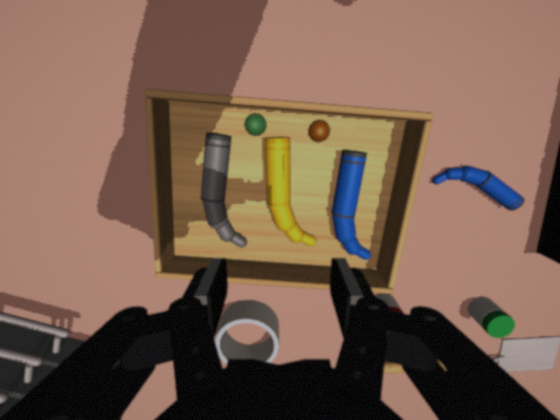

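The wrist view confirms the yellow horn at about (280,190), with the shank axis at y≈-276.5 and clear space on both sides. Next I'll descend and grip.

{"op": "apply_moves", "data": {
  "increments": [-0.1, -0.15, 4, 0, 0.65, -0.1, -0.15, 8, 0, 0.65, -0.1, -0.15, 11.5, 0, 0.65, -0.1, -0.15, 14.5, 0, 0.65, -0.1, -0.15, 16.5, 0, 0.65, -0.1, -0.15, 17.5, 0, 0.65, -0.1, -0.15, 17.8, 0, 0.65, -0.1, -0.15, 17.8, 0, 0.1, -0.1, -0.15, 17.8, 0, 0.1, -0.1, -0.15, 17.8, 0, 0.1, -0.1, -0.15, 17.8, 0, 0.1, -0.1, -0.15, 17.8, 0, 0.1],
  "squeeze": 40
}}

```text
time_s: 3.15
eef_pos: [495.9, -277.0, 14.2]
orientation: [[-1.0, 0.021, 0.0], [0.021, 1.0, -0.001], [-0.0, -0.001, -1.0]]
wrist_force: [-0.4, 1.2, -0.8]
opening: 0.099
```

{"op": "apply_moves", "data": {
  "increments": [0, 0, 0, 0, 0.1, 0, 0, 0, 0, 0.1, 0, 0, -1, 0, 0.1, 0, 0, -3, 0, 0.1, 0, 0, -6, 0, 0.1, 0, 0, -9, 0, 0.1, 0, 0, -12, 0, 0.1, 0, 0, -15, 0, 0.1, 0, 0, -15, 0, 0.1]
}}

```text
time_s: 3.9
eef_pos: [499.5, -278.9, 171.5]
orientation: [[-1.0, 0.021, 0.011], [0.021, 1.0, -0.007], [-0.011, -0.007, -1.0]]
wrist_force: [1.3, 0.1, 0.7]
opening: 0.099
```

```bash
python3 - <<'E'
from h import *
c=grab('wrist');cv2.imwrite('pics/w2.png',c['frame'][...,::-1])
to(430,158,162,183)
E
```

```text
t 3.95 pos [ 498.4 -278.3  168.7] yaw 88.8 q [-29.  20.  -5.  65.  -0. -28.] -> [ 7.78 43.47  0.39] roll 1.497
```

View pics/w2.png

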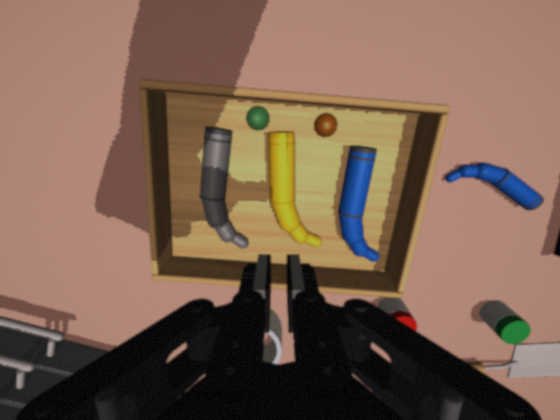

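The grip missed. The fingers shut to 0.1 and the yellow horn is still in the crate at about (285,190), with the fingertips visible at (262,258) and (293,258). I suspect the pads stood too high, because they swing back when open. I'll measure the fingertip height in camera depth at a few openings.

```bash
cat > tips.py <<'E'
from h import *
c=grab('wrist');P=world(c);o=c['o'];R=np.array(o['orientation'])
T=(P-np.array(o['eef_pos']))@R   # tool frame
m=(abs(T[...,2])<60)&(abs(T[...,0])<25)&np.isfinite(T[...,2])
t=T[m];print('opening',round(o['opening'],3))
for s in (-1,1):
    k=t[(t[:,1]*s>0)]
    far=k[k[:,2]>k[:,2].max()-8]
    print(s,len(k),'tip z',np.percentile(k[:,2],[95,99,100]).round(1),'y range near tip',far[:,1].min().round(1),far[:,1].max().round(1),'x',far[:,0].min().round(1),far[:,0].max().round(1))
E
python3 tips.py; python3 - <<'E'
from h import *
c=grab('wrist');P=world(c);zm=P[...,2]
m=(zm>22)&(zm<46)&(abs(P[...,1]+275)<40)&(P[...,0]>425)&(P[...,0]<590)
s=P[m]
for a in np.arange(426,590,12):
    k=s[(s[:,0]>=a)&(s[:,0]<a+12)]
    if len(k)>3: print('  x',a+6,len(k),k[:,1].min().round(),k[:,1].max().round(),k[:,2].max().round())
E
```

```text
opening 0.1
-1 410 tip z [-45.8 -44.  -43.5] y range near tip -18.1 -4.9 x 6.9 12.1
1 409 tip z [-45.7 -43.8 -43.5] y range near tip 3.7 16.6 x 6.8 12.2
  x 432 75 -307.0 -263.0 40.0
  x 444 324 -291.0 -262.0 40.0
  x 456 305 -292.0 -262.0 40.0
  x 468 296 -291.0 -262.0 40.0
  x 480 292 -291.0 -262.0 40.0
  x 492 280 -292.0 -262.0 40.0
  x 504 267 -291.0 -262.0 40.0
  x 516 229 -291.0 -262.0 40.0
  x 528 229 -288.0 -257.0 37.0
  x 540 216 -284.0 -254.0 37.0
  x 552 174 -279.0 -246.0 36.0
  x 564 161 -267.0 -235.0 31.0
  x 576 20 -245.0 -235.0 25.0
```

{"op": "apply_moves", "data": {
  "increments": [0, 0, 0, 0, 0.37, 0, 0, 0, 0, 0.37, 0, 0, 0, 0, 0.37, 0, 0, 0, 0, 0.37]
}}

```text
time_s: 4.38
eef_pos: [495.2, -276.5, 163.7]
orientation: [[-1.0, 0.021, -0.001], [0.021, 1.0, -0.001], [0.001, -0.001, -1.0]]
wrist_force: [-0.5, 0.1, -0.1]
opening: 0.368
```

```bash
python3 tips.py
```

```text
opening 0.368
-1 488 tip z [-43.8 -41.4 -40.5] y range near tip -27.9 -16.2 x -10.2 11.9
1 487 tip z [-44.1 -41.5 -40.3] y range near tip 15.1 26.6 x -10.0 12.3
```

{"op": "apply_moves", "data": {
  "increments": [0, 0, 0, 0, 0.65, 0, 0, 0, 0, 0.65, 0, 0, 0, 0, 0.65, 0, 0, 0, 0, 0.65]
}}

```text
time_s: 4.77
eef_pos: [495.4, -276.6, 163.8]
orientation: [[-1.0, 0.021, -0.0], [0.021, 1.0, -0.001], [0.0, -0.001, -1.0]]
wrist_force: [0.1, -0.1, -0.1]
opening: 0.652
```

```bash
python3 tips.py; python3 -c "
from h import *
to(495,-276.5,6,89)"
```

```text
opening 0.652
-1 473 tip z [-46.3 -44.7 -44.1] y range near tip -40.4 -28.1 x -10.1 12.2
1 484 tip z [-46.6 -44.7 -43.7] y range near tip 26.8 38.4 x -10.2 12.0
t 4.82 pos [ 495.4 -276.6  163.9] yaw 88.8 q [-29.  20.  -5.  65.  -0. -28.] -> [ 0.04  0.02 15.79] roll -0.004
```

```bash
python3 - <<'E'
from h import *
c=grab('wrist');P=world(c);o=c['o'];R=np.array(o['orientation'])
print(np.array(c['hand_eye']).round(3),c['fx'],c['cx'],c['cy'])
T=(P-np.array(o['eef_pos']))@R
m=(T[...,2]<0);v,u=np.nonzero(m&(T[...,2]>-75)&(abs(T[...,0])<30));print(u.min(),u.max(),v.min(),v.max())
us=int(np.median(u[u>280]))
for vv in range(225,420,8): print(vv,T[vv,us].round(0),c['z_map'][vv,us].round(0))
# where would TCP-frame points project
H=np.linalg.inv(np.array(c['hand_eye']))
for t in ([0,0,0],[0,30,0],[0,30,-13],[0,30,-43]):
    p=H[:3,:3]@np.array(t,float)+H[:3,3];print(t,(p[:2]/p[2]*c['fx']+[c['cx'],c['cy']]).round(),p.round(0))
cv2.imwrite('pics/w3.png',c['frame'][...,::-1])
E
```

```text
[[ 1.00000e-03 -9.50000e-01 -3.12000e-01  8.05120e+01]
 [ 1.00000e+00  1.00000e-03 -1.00000e-03 -5.72000e-01]
 [ 1.00000e-03 -3.12000e-01  9.50000e-01 -1.82637e+02]
 [ 0.00000e+00  0.00000e+00  0.00000e+00  1.00000e+00]] 290.13429672109527 278.3216555771547 211.63441156626857
183 374 258 328
225 [-40.  72. 134.] 338.0
233 [-50.  73. 135.] 342.0
241 [-61.  74. 136.] 347.0
249 [-81.  79. 155.] 371.0
257 [-93.  80. 156.] 376.0
265 [ 12.  30. -56.] 142.0
273 [ 11.  28. -64.] 135.0
281 [ 11.  27. -70.] 129.0
289 [  8.  27. -71.] 129.0
297 [  4.  27. -72.] 129.0
305 [  1.  27. -73.] 129.0
313 [ -2.  27. -75.] 128.0
321 [ -5.  27. -76.] 128.0
329 [ -9.  27. -76.] 129.0
337 [-227.   91.  164.] 425.0
345 [-241.   92.  164.] 430.0
353 [  17.   17. -117.] 82.0
361 [  17.   16. -121.] 79.0
369 [  16.   16. -122.] 77.0
377 [  17.   15. -125.] 74.0
385 [  17.   15. -128.] 72.0
393 [  20.   14. -132.] 67.0
401 [  21.   13. -135.] 64.0
409 [  20.   13. -136.] 63.0
417 [  20.   13. -138.] 61.0
[0, 0, 0] [279. 240.] [  1.  19. 199.]
[0, 30, 0] [323. 240.] [ 31.  19. 199.]
[0, 30, -13] [326. 248.] [ 31.  24. 186.]
[0, 30, -43] [335. 272.] [ 31.  33. 158.]
```

View pics/w3.png

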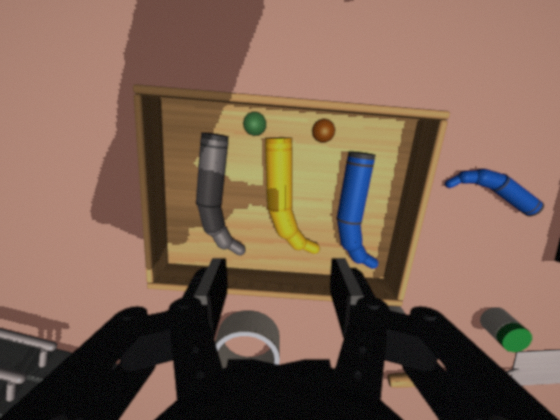

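The fingertips show at v≈258, while the reported TCP projects to v=240, so they look about 40 mm farther back than stated. I'll check this with the side and top cameras.

```bash
python3 - <<'E'
from h import *
for n in ['side','top']:
    c=grab(n);P=world(c);e=np.array(c['o']['eef_pos']);print(n,e.round(1))
    m=(abs(P[...,0]-e[0])<45)&(abs(P[...,1]-e[1])<70)&(P[...,2]>75)
    v,u=np.nonzero(m);p=P[m]
    if len(p)==0: print('none');continue
    print(len(p),u.min(),u.max(),v.min(),v.max(),'z pct',np.percentile(p[:,2],[0,1,5,20]).round(0))
    k=p[p[:,2]<p[:,2].min()+15];print(k.min(0).round(),k.max(0).round())
    for s in (-1,1):
        k=p[(p[:,1]-e[1])*s>15];print(s,len(k),k[:,2].min().round() if len(k) else '')
E
```

```text
side [ 495.4 -276.6  163.9]
11258 295 375 10 267 z pct [207. 229. 286. 407.]
[ 484. -318.  207.] [ 507. -241.  221.]
-1 8691 209.0
1 1132 207.0
top [ 495.4 -276.6  163.9]
11015 379 559 153 244 z pct [213. 290. 366. 558.]
[ 486. -242.  213.] [ 488. -242.  213.]
-1 535 648.0
1 8029 213.0
```

The side camera agrees. The tips are at z=207 with the reported TCP at 164, so the real fingertips sit about 41-43 mm above the reported TCP. That explains the miss, and I'll correct for it by descending to TCP z≈-29 with force checks.

{"op": "apply_moves", "data": {
  "increments": [0, 0, 4, 0, 0.65, 0, 0, 8, 0, 0.65, 0, 0, 11.5, 0, 0.65, 0, 0, 14.5, 0, 0.65, 0, 0, 16.5, 0, 0.65, 0, 0, 17.5, 0, 0.65, 0, 0, 18.1, 0, 0.65, 0, 0, 18.1, 0, 0.65]
}}

```text
time_s: 5.63
eef_pos: [495.1, -276.6, -17.6]
orientation: [[-1.0, 0.021, -0.001], [0.021, 1.0, -0.001], [0.001, -0.001, -1.0]]
wrist_force: [-0.2, -0.5, 0.4]
opening: 0.651
```

{"op": "apply_moves", "data": {
  "increments": [0, 0, 0.3, 0, 0.65, 0, 0, 0.6, 0, 0.65, 0, 0, 0.9, 0, 0.65, 0, 0, 0.9, 0, 0.65]
}}

```text
time_s: 5.97
eef_pos: [495.5, -276.8, -26.3]
orientation: [[-1.0, 0.021, -0.0], [0.021, 1.0, -0.001], [0.0, -0.001, -1.0]]
wrist_force: [0.5, 1.7, -0.7]
opening: 0.654
```

{"op": "apply_moves", "data": {
  "increments": [0, 0, 0.1, 0, 0.2, 0, 0, 0.1, 0, 0.2, 0, 0, 0.1, 0, 0.2, 0, 0, 0.1, 0, 0.2, 0, 0, 0.1, 0, 0.2, 0, 0, 0.1, 0, 0.2, 0, 0, 0.1, 0, 0.2],
  "squeeze": 40
}}

```text
time_s: 6.55
eef_pos: [495.8, -277.0, -26.8]
orientation: [[-1.0, 0.021, 0.0], [0.021, 1.0, -0.001], [-0.0, -0.001, -1.0]]
wrist_force: [-0.4, 0.1, 5.0]
opening: 0.334
```

Held, with the opening at 0.334 (28 mm). I'll lift it and check.

{"op": "apply_moves", "data": {
  "increments": [0, 0, -1, 0, 0.2, 0, 0, -3, 0, 0.2, 0, 0, -6, 0, 0.2, 0, 0, -9, 0, 0.2, 0, 0, -12, 0, 0.2, 0, 0, -14, 0, 0.2, 0, 0, -15, 0, 0.2, 0, 0, -15, 0, 0.2]
}}

```text
time_s: 7.22
eef_pos: [497.4, -277.7, 125.9]
orientation: [[-1.0, 0.021, 0.005], [0.021, 1.0, -0.004], [-0.005, -0.004, -1.0]]
wrist_force: [0.2, 0.5, -0.2]
opening: 0.331
```

```bash
python3 - <<'E'
from h import *
c=grab('wrist');P=world(c);e=np.array(c['o']['eef_pos']);print(e.round(1),c['o']['opening'])
hsv=cv2.cvtColor(c['frame'],cv2.COLOR_RGB2HSV).astype(int)
m=(hsv[...,0]>26)&(hsv[...,0]<33)&(hsv[...,1]>190)&np.isfinite(P[...,2])
s=P[m];print(len(s),'z',np.percentile(s[:,2],[2,50,98]).round(),s.min(0).round(),s.max(0).round())
to(430,158,125,183)
E
```

```text
[ 497.4 -277.7  125.9] 0.33106936947030385
2633 z [186. 190. 232.] [ 438. -338.  185.] [ 540. -219.  262.]
t 7.27 pos [ 496.3 -277.2  123.9] yaw 88.8 q [-29.  21.  -9.  59.  -0. -28.] -> [ 7.56 43.36 -0.22] roll 1.497
```

{"op": "apply_moves", "data": {
  "increments": [7.6, 43.4, -0.2, -1.645, 0.2, 7.6, 43.4, -0.2, -1.645, 0.2, 7.6, 43.4, -0.2, -1.645, 0.2, 7.6, 43.4, -0.2, -1.645, 0.2, 7.6, 43.4, -0.2, -1.645, 0.2, 7.6, 43.4, -0.2, -1.645, 0.2, 7.6, 43.4, -0.2, -1.645, 0.2, 7.6, 43.4, -0.2, -1.645, 0.2, 7.6, 43.4, -0.2, -1.645, 0.2, 7.6, 43.4, -0.2, -1.645, 0.2, 7.6, 43.4, -0.2, -1.645, 0.2, 7.6, 43.4, -0.2, -1.645, 0.2]
}}

```text
time_s: 8.27
eef_pos: [427.4, 162.2, 122.7]
orientation: [[-0.08, -0.997, -0.002], [-0.997, 0.08, -0.001], [0.002, 0.002, -1.0]]
wrist_force: [0.5, -1.1, 0.3]
opening: 0.333
```

```bash
python3 -c "
from h import *
to(430,158,125,183)"
```

```text
t 8.27 pos [427.4 162.2 122.7] yaw 175.4 q [ 21.  11. -24.  55.  -0. -65.] -> [ 0.4  -0.29 -0.23] roll -0.132
```

{"op": "apply_moves", "data": {
  "increments": [0.4, -0.3, 0, -0.13, 0.2, 0.4, -0.3, 0, -0.13, 0.2, 0.4, -0.3, 0, -0.13, 0.2, 0.4, -0.3, 2, -0.13, 0.2, 0.4, -0.3, 4, -0.13, 0.2, 0.4, -0.3, 4, -0.13, 0.2]
}}

```text
time_s: 8.77
eef_pos: [426.7, 156.2, 79.2]
orientation: [[0.047, -0.999, -0.009], [-0.999, -0.047, -0.004], [0.004, 0.009, -1.0]]
wrist_force: [-1.7, -0.6, -0.3]
opening: 0.334
```

```bash
python3 - <<'E'
from h import *
c=grab('wrist');P=world(c);cv2.imwrite('pics/w4.png',c['frame'][...,::-1])
z=P[...,2]
m=(abs(z-60)<6)&(P[...,0]>340)&(P[...,0]<620)&(P[...,1]>50)&(P[...,1]<285)
for y0 in (60,80,100,130,180,200,220,240):
    k=P[m&(abs(P[...,1]-y0)<4)]
    if len(k): 
        h=np.unique((k[:,0]/4).round()*4);print(y0,h)
hsv=cv2.cvtColor(c['frame'],cv2.COLOR_RGB2HSV).astype(int)
q=(hsv[...,0]>26)&(hsv[...,0]<33)&(hsv[...,1]>170)&(z>60);s=P[q];print('horn',s.min(0).round(),s.max(0).round())
to(430,158,-28,183)
E
```

```text
80 [364. 368. 372. 376. 380. 384. 388. 392. 396. 400. 404. 408. 412. 416.
 420. 424. 428. 432. 436. 440. 444. 448. 452. 456. 460. 464. 468. 472.
 476. 480. 484. 488. 492. 496. 500. 504. 508. 512. 516. 520. 524. 528.
 532. 536. 540. 544. 548. 552. 556. 560. 564. 568. 572. 576.]
100 [364. 368. 596. 600. 604.]
130 [360. 364. 368. 480. 596. 600.]
180 [356. 360. 364. 592. 596.]
200 [356. 360. 364. 592. 596.]
220 [356. 360. 588. 592. 596.]
240 [588. 592. 596.]
horn [383. 145. 139.] [487. 200. 206.]
t 8.82 pos [427.4 156.5  80.7] yaw -177.3 q [ 20.  13. -28.  49.  -0. -73.] -> [-0.17 -0.34 10.87] roll -0.005
```

View pics/w4.png

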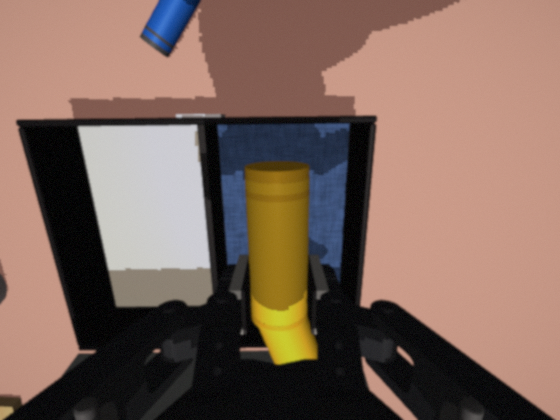

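The horn is held with its tail at (277,180), between the divider and the near wall and over the blue lining. It's clear on both sides, so I'll lower it.

{"op": "apply_moves", "data": {
  "increments": [-0.2, -0.2, 2.5, 0, 0.2, -0.2, -0.2, 5, 0, 0.2, -0.2, -0.2, 7.5, 0, 0.2, -0.2, -0.2, 9.2, 0, 0.2, -0.2, -0.2, 10.1, 0, 0.2, -0.2, -0.2, 10.5, 0, 0.2, -0.2, -0.2, 10.7, 0, 0.2, -0.2, -0.2, 10.9, 0, 0.2, -0.2, -0.2, 10.9, 0, 0.2, -0.2, -0.2, 10.9, 0, 0.2]
}}

```text
time_s: 9.65
eef_pos: [429.4, 158.6, -27.5]
orientation: [[0.047, -0.999, -0.006], [-0.999, -0.047, -0.003], [0.003, 0.006, -1.0]]
wrist_force: [-0.3, -0.5, -0.9]
opening: 0.333
```

{"op": "apply_moves", "data": {
  "increments": [0, 0, 0.15, 0, 0.2, 0, 0, 0.25, 0, 0.2, 0, 0, 0.25, 0, 0.2, 0, 0, 0.2, 0, 0.48, 0, 0, 0.2, 0, 0.48, 0, 0, 0.2, 0, 0.48, 0, 0, -1, 0, 0.48, 0, 0, -3, 0, 0.48, 0, 0, -6, 0, 0.48, 0, 0, -9, 0, 0.48, 0, 0, -13, 0, 0.48, 0, 0, -15, 0, 0.48]
}}

```text
time_s: 10.65
eef_pos: [432.0, 159.6, 126.4]
orientation: [[0.047, -0.999, -0.001], [-0.999, -0.047, -0.001], [0.001, 0.001, -1.0]]
wrist_force: [1.1, 0.1, -0.2]
opening: 0.481
```

```bash
python3 - <<'E'
from h import *
c=grab('wrist');P=world(c);z=P[...,2]
hsv=cv2.cvtColor(c['frame'],cv2.COLOR_RGB2HSV).astype(int)
q=(hsv[...,0]>24)&(hsv[...,0]<34)&(hsv[...,1]>150)&(P[...,0]>350)&(P[...,0]<480);s=P[q];print('horn',len(s),np.nanpercentile(s,1,axis=0).round(),np.nanpercentile(s,99,axis=0).round())
to(683,-124,80,10)
to(683,-124,80,100)
E
```

```text
horn 1555 [400. 123.  24.] [440. 222.  47.]
t 10.7 pos [434.2 160.4 129. ] yaw -177.3 q [ 20.  11. -23.  56.  -0. -72.] -> [ 29.58 -23.5    4.98] roll -0.128
t 10.7 pos [434.2 160.4 129. ] yaw -177.3 q [ 20.  11. -23.  56.  -0. -72.] -> [ 29.58 -23.5    4.98] roll 1.443
```

{"op": "apply_moves", "data": {
  "increments": [29.6, -23.5, 5, 1.44, 0.75, 29.6, -23.5, 5, 1.44, 0.75, 29.6, -23.5, 5, 1.44, 0.75, 29.6, -23.5, 5, 1.44, 0.75, 29.6, -23.5, 5, 1.44, 0.75, 29.6, -23.5, 5, 1.44, 0.75, 29.6, -23.5, 5, 1.44, 0.75, 29.6, -23.5, 5, 1.44, 0.75, 29.6, -23.5, 5, 1.44, 0.75, 29.6, -23.5, 5, 1.44, 0.75, 29.6, -23.5, 5, 1.44, 0.75, 29.6, -23.5, 5, 1.44, 0.75]
}}

```text
time_s: 11.7
eef_pos: [683.1, -125.4, 78.1]
orientation: [[-0.985, -0.17, 0.002], [-0.17, 0.985, 0.001], [-0.002, 0.001, -1.0]]
wrist_force: [-0.0, -0.6, 0.5]
opening: 0.748
```

```bash
python3 - <<'E'
from h import *
for n in ['wrist','top']:
    c=grab(n);P=world(c)
    hsv=cv2.cvtColor(c['frame'],cv2.COLOR_RGB2HSV).astype(int)
    q=((hsv[...,0]<6)|(hsv[...,0]>172))&(hsv[...,1]>150)&(abs(P[...,0]-683)<60)&(abs(P[...,1]+124)<60)&(P[...,2]>38);s=P[q];print(n,'pot',len(s),np.median(s,0) if len(s) else '',s.min(0) if len(s) else '',s.max(0) if len(s) else '')
q=(hsv[...,0]>22)&(hsv[...,0]<34)&(hsv[...,1]>100)&(P[...,0]>350)&(P[...,0]<480)&(P[...,1]>70)&(P[...,1]<262);s=P[q];print('horn',len(s),np.nanpercentile(s,[1,99],axis=0).round())
np.savez('top1.npz',f=c['frame'],P=P);cv2.imwrite('pics/top1.png',c['frame'][...,::-1])
to(683,-124,-26,100)
E
```

```text
wrist pot 2191 [ 679.43920425 -124.41345349   45.81829056] [ 658.63729471 -183.93441859   38.17500452] [702.09995385 -64.42461053 216.46052004]
top pot 0   
horn 504 [[388. 100.  17.]
 [442. 233.  39.]]
t 11.8 pos [ 682.7 -124.5   78.7] yaw 100.2 q [-10.  35.   7.  62.   0. -21.] -> [-1.000e-02  4.000e-02  1.047e+01] roll 0.003
```

View pics/top1.png

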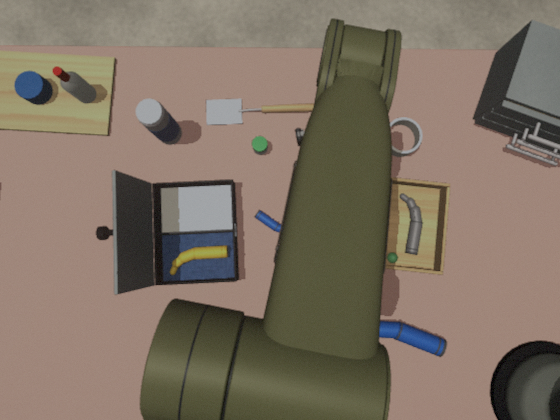

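The horn is lying flat in the blue bay at (200,257). The red pot measures about (681,-124), under the gripper, so I'll descend and grip it.

{"op": "apply_moves", "data": {
  "increments": [0.1, 0, 3, 0, 0.75, 0.1, 0, 5.5, 0, 0.75, 0.1, 0, 8, 0, 0.75, 0.1, 0, 9.5, 0, 0.75, 0.1, 0, 10.4, 0, 0.75, 0.1, 0, 10.4, 0, 0.75, 0.1, 0, 10.4, 0, 0.3, 0.1, 0, 10.4, 0, 0.3, 0.1, 0, 10.4, 0, 0.3, 0.1, 0, 10.4, 0, 0.3, 0.1, 0, 10.4, 0, 0.3, 0.1, 0, 10.4, 0, 0.3],
  "squeeze": 35
}}

```text
time_s: 12.8
eef_pos: [683.4, -124.8, -23.6]
orientation: [[-0.984, -0.177, 0.006], [-0.177, 0.984, 0.001], [-0.006, -0.0, -1.0]]
wrist_force: [0.7, -0.3, 5.8]
opening: 0.435
```

```bash
python3 -c "
from h import *
to(540,172,-21,100)"
```

```text
t 12.8 pos [ 683.4 -124.8  -23.6] yaw 100.2 q [-10.  39.  -1.  50.   0. -21.] -> [ 8.87 31.75 -0.32] roll 0.003
```

{"op": "apply_moves", "data": {
  "increments": [0, 0, -1, 0, 0.3, 0, 0, -3, 0, 0.3, 0, 0, -6, 0, 0.3, 0, 0, -9, 0, 0.3, 0, 0, -12, 0, 0.3, 4, 3, -12.5, 0, 0.3, 9, 31, -12.5, 0, 0.3, 9, 31, -12.5, 0, 0.3, 9, 31, -12.5, 0, 0.3, 9, 31, -12.5, 0, 0.3, 9, 31, -12.5, 0, 0.3, 9, 31, -12.5, 0, 0.3]
}}

```text
time_s: 13.8
eef_pos: [553.1, 127.8, 101.4]
orientation: [[-0.984, -0.176, 0.006], [-0.176, 0.984, 0.001], [-0.006, -0.001, -1.0]]
wrist_force: [0.8, 0.3, -0.7]
opening: 0.437
```

```bash
python3 -c "
from h import *
to(538,167,100,100)
print(get_obs()['opening'])"
```

```text
t 13.8 pos [553.1 127.8 101.4] yaw 100.1 q [ 13.  22. -12.  56.  -0.   3.] -> [0.79 4.12 0.13] roll 0.003
0.43744754657074214
```

{"op": "apply_moves", "data": {
  "increments": [0.8, 4.1, 0, 0, 0.3, 0.8, 4.1, 0, 0, 0.3, 0.8, 4.1, 3, 0, 0.3, 0.8, 4.1, 6, 0, 0.3, 0.8, 4.1, 9, 0, 0.3, 0.8, 4.1, 10.8, 0, 0.3, 0.8, 4.1, 11.4, 0, 0.3, 0.8, 4.1, 11.7, 0, 0.3, 0.8, 4.1, 11.7, 0, 0.3, 0.8, 4.1, 11.7, 0, 0.3]
}}

```text
time_s: 14.63
eef_pos: [540.1, 167.1, -14.3]
orientation: [[-0.984, -0.176, 0.008], [-0.176, 0.984, 0.001], [-0.008, -0.0, -1.0]]
wrist_force: [0.1, 0.4, -0.6]
opening: 0.431
```

{"op": "apply_moves", "data": {
  "increments": [0, 0, 0.2, 0, 0.3, 0, 0, 0.4, 0, 0.3, 0, 0, 0.5, 0, 0.3, 0, 0, 0.5, 0, 0.3]
}}

```text
time_s: 14.97
eef_pos: [541.1, 167.3, -18.5]
orientation: [[-0.984, -0.176, 0.01], [-0.176, 0.984, 0.002], [-0.01, -0.0, -1.0]]
wrist_force: [1.5, -0.5, 2.3]
opening: 0.431
```

{"op": "apply_moves", "data": {
  "increments": [0, 0, 0, 0, 0.65, 0, 0, 0, 0, 0.65, 0, 0, 0, 0, 0.65, 0, 0, -1, 0, 0.65, 0, 0, -3, 0, 0.65, 0, 0, -6, 0, 0.65, 0, 0, -10, 0, 0.65, 0, 0, -14, 0, 0.65, 0, 0, -17, 0, 0.65, 0, 0, -20, 0, 0.65]
}}

```text
time_s: 15.8
eef_pos: [539.1, 167.0, 184.6]
orientation: [[-0.984, -0.176, 0.012], [-0.176, 0.984, 0.002], [-0.012, 0.0, -1.0]]
wrist_force: [-0.3, 0.5, 0.0]
opening: 0.651
```

```bash
python3 - <<'E'
from h import *
c=grab('wrist');P=world(c);cv2.imwrite('pics/w5.png',c['frame'][...,::-1])
hsv=cv2.cvtColor(c['frame'],cv2.COLOR_RGB2HSV).astype(int)
q=((hsv[...,0]<6)|(hsv[...,0]>172))&(hsv[...,1]>150)&(abs(P[...,0]-538)<50)&(abs(P[...,1]-167)<60)&(P[...,2]>10)&(P[...,2]<70);s=P[q];print('pot',len(s),np.median(s,0).round(1),s.min(0).round(),s.max(0).round())
print(get_obs()['eef_pos'],get_obs()['q'])
E
```

```text
pot 786 [539.9 166.1  50.5] [523. 149.  43.] [559. 183.  53.]
[542.44938767 168.03282071 190.68442361] [17.26290838 18.1143002  -3.51749072 67.1164003  -0.08151639  7.12923286]
```

View pics/w5.png

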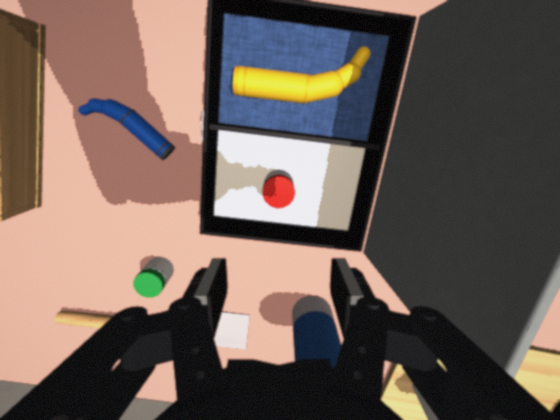

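The pot is upright in the white bay at (278,191), cap top z≈50, and the horn is flat at (300,80). For the lid, I'll raise, shut the fingers, pass over the lid and come down behind its outer face, clear of the knob.

```bash
python3 -c "
from h import *
to(540,168,300,180);to(415,335,300,180)"
```

```text
t 15.85 pos [542.4 168.  190.7] yaw 100.1 q [17. 18. -4. 67. -0.  7.] -> [  0.     0.05 -10.93] roll -1.394
t 15.85 pos [542.4 168.  190.7] yaw 100.1 q [17. 18. -4. 67. -0.  7.] -> [  9.37  18.69 -11.11] roll -1.394
```

{"op": "apply_moves", "data": {
  "increments": [0, 0, -4, 0, 0, 0, 0, -8, -0.1, 0, 0, 0, -11, -0.2, 0, 0, 0, -11, -0.3, 0, 9.4, 18.7, -11, -1.4, 0, 9.4, 18.7, -11, -1.4, 0, 9.4, 18.7, -11, -1.4, 0, 9.4, 18.7, -11, -1.4, 0, 9.4, 18.7, -11, -1.4, 0, 9.4, 18.7, -11, -1.4, 0, 9.4, 18.7, -11, -1.4, 0, 9.4, 18.7, -11, -1.4, 0]
}}

```text
time_s: 16.85
eef_pos: [413.5, 335.8, 299.2]
orientation: [[-0.085, -0.996, 0.021], [-0.996, 0.085, 0.005], [-0.007, -0.021, -1.0]]
wrist_force: [-1.3, 1.2, 0.4]
opening: 0.001
```

```bash
python3 - <<'E'
from h import *
# lid now and shut fingertip height, from the side and top cameras
c=grab('side');P=world(c);e=np.array(c['o']['eef_pos'])
m=(abs(P[...,0]-e[0])<45)&(abs(P[...,1]-e[1])<60)&(P[...,2]>262);p=P[m]
print(e.round(1),len(p),p[:,2].min() if len(p) else '')
k=p[p[:,2]<p[:,2].min()+12];print(k.min(0).round(),k.max(0).round())
cv2.imwrite('pics/s2.png',c['frame'][...,::-1])
to(415,322,190,183)
E
python3 tips.py
```

```text
[413.5 335.8 299.2] 1692 339.70023964958364
[401. 319. 340.] [424. 338. 351.]
t 16.9 pos [413.8 335.5 299.2] yaw 175.3 q [ 39.  14.   6.  81.  -1. -46.] -> [ 1.410e+00 -1.000e-02  1.091e+01] roll -0.135
opening -0.002
-1 422 tip z [53.5 54.6 56. ] y range near tip -178.6 -153.3 x 21.7 25.0
1 387 tip z [-45.2 -43.6 -43.4] y range near tip 0.3 14.0 x 7.2 12.6
```

View pics/s2.png

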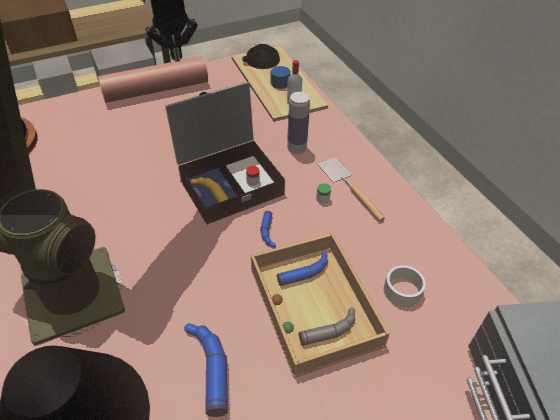

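The side view shows the shut gripper at (172,50), behind the open lid, with its tips 41 mm above the reported TCP as before. Both items are in the case and the other things look untouched. I'll descend behind the lid.

{"op": "apply_moves", "data": {
  "increments": [0.7, 0, 0, -0.13, 0, 1.4, 0, 3, -0.13, 0, 1.4, 0, 6, -0.13, 0, 1.4, 0, 9, -0.13, 0, 1.4, 0, 10.5, -0.13, 0, 1.4, 0, 11.2, -0.13, 0, 1.4, 0, 11.2, -0.13, 0, 1.4, 0, 11.2, -0.13, 0]
}}

```text
time_s: 17.62
eef_pos: [415.5, 321.9, 187.8]
orientation: [[0.035, -0.999, 0.022], [-0.999, -0.035, 0.005], [-0.005, -0.022, -1.0]]
wrist_force: [-0.3, 0.6, 0.3]
opening: 0.001
```

```bash
python3 - <<'E'
from h import *
to(415,299,187,183)
o=get_obs();R=np.array(o['orientation']);p=np.array(o['eef_pos']);s=165
print(R.round(3))
for q in list(range(96,0,-6))+[0]:
    a=np.radians(q);w=np.array([415,263-s*np.cos(a)+8*np.sin(a)+11,60+s*np.sin(a)+8*np.cos(a)-41])
    print(q,w.round(),((R.T@(w-p))/10).round(2))
E
```

```text
t 17.62 pos [415.5 321.9 187.8] yaw -178.0 q [ 38.  14. -10.  65.  -1. -54.] -> [2.28 0.13 0.07] roll -0.017
[[ 0.035 -0.999  0.022]
 [-0.999 -0.035  0.005]
 [-0.005 -0.022 -1.   ]]
96 [415. 299. 182.] [2.27 0.14 0.54]
90 [415. 282. 184.] [3.98 0.2  0.36]
84 [415. 265. 184.] [5.71 0.26 0.35]
78 [415. 248. 182.] [7.43 0.32 0.53]
72 [415. 231. 178.] [9.12 0.39 0.89]
66 [415. 214. 173.] [10.77  0.46  1.42]
60 [415. 198. 166.] [12.34  0.53  2.12]
54 [415. 183. 157.] [13.84  0.6   2.98]
48 [415. 170. 147.] [15.24  0.67  4.  ]
42 [415. 157. 135.] [16.53  0.74  5.15]
36 [415. 145. 122.] [17.68  0.81  6.43]
30 [415. 135. 108.] [18.7   0.88  7.83]
24 [415. 127.  93.] [19.57  0.94  9.33]
18 [415. 120.  78.] [20.27  1.   10.9 ]
12 [415. 114.  61.] [20.81  1.05 12.55]
6 [415. 111.  44.] [21.17  1.1  14.24]
0 [415. 109.  27.] [21.35  1.15 15.96]
```

{"op": "apply_moves", "data": {
  "increments": [1, 0.1, 0.2, 0, 0, 2, 0.15, 0.4, 0, 0, 3, 0.15, 0.4, 0, 0, 4, 0.2, 0.35, 0, 0, 4.9, 0.2, 0.35, 0, 0, 5.7, 0.25, 0.35, 0, 0, 6.6, 0.3, 0.45, 0, 0, 7.4, 0.3, 0.5, 0, 0, 8.3, 0.35, 0.7, 0, 0, 9.1, 0.4, 0.9, 0, 0, 9.9, 0.4, 1.15, 0, 0, 10.8, 0.45, 1.4, 0, 0]
}}

```text
time_s: 18.62
eef_pos: [415.0, 213.2, 172.8]
orientation: [[0.035, -0.999, 0.021], [-0.999, -0.035, 0.006], [-0.005, -0.022, -1.0]]
wrist_force: [1.2, 0.1, -0.6]
opening: -0.002
```

```bash
cat > lid.py <<'E'
from h import *
import sys
c=grab('side');P=world(c)
g=(abs(P[...,0]-540)<40)&(P[...,1]>60)&(P[...,1]<300)&(P[...,2]>72)
f=c['frame'].astype(int);g&=(f.max(-1)-f.min(-1)<25)
p=P[g]
if len(p)>50:
    a=np.degrees(np.arctan2(p[:,2]-60,266-p[:,1]));r=np.hypot(p[:,2]-60,266-p[:,1]);k=(r>60)&(r<200)
    print('lid angle pct',np.percentile(a[k],[10,50,90]).round(1),k.sum())
else: print('few lid pts',len(p))
o=get_obs();R=np.array(o['orientation']);p=np.array(o['eef_pos']);s=165
print(p.round(1),o['wrist_force'].round(1))
for q in eval(sys.argv[1]):
    a=np.radians(q);w=np.array([415,263-s*np.cos(a)+8*np.sin(a)+11,60+s*np.sin(a)+8*np.cos(a)-41])
    print(q,((R.T@(w-p))/10).round(2))
E
python3 lid.py "list(range(66,16,-4))"
```

```text
lid angle pct [67.  68.2 70.5] 633
[414.2 211.3 172.2] [-0.5 -0.3 -0.1]
66 [-0.29 -0.1  -0.08]
62 [ 0.77 -0.05  0.37]
58 [ 1.8  -0.01  0.9 ]
54 [2.78 0.04 1.49]
50 [3.73 0.09 2.15]
46 [4.62 0.13 2.88]
42 [5.46 0.18 3.67]
38 [6.25 0.22 4.51]
34 [6.97 0.26 5.41]
30 [7.63 0.3  6.35]
26 [8.22 0.34 7.34]
22 [8.75 0.38 8.37]
18 [9.19 0.42 9.43]
```

The lid is following, at about 67°. I'll continue along the arc.

{"op": "apply_moves", "data": {
  "increments": [0.8, 0, 0.4, 0, 0, 1.8, 0, 0.9, 0, 0, 2.8, 0, 1.5, 0, 0, 3.7, 0.1, 2.15, 0, 0, 4.6, 0.1, 2.9, 0, 0, 5.5, 0.2, 3.7, 0, 0, 6.2, 0.2, 4.5, 0, 0, 7, 0.25, 5.4, 0, 0, 7.6, 0.3, 6.35, 0, 0, 8.2, 0.35, 7.35, 0, 0, 8.7, 0.4, 8.4, 0, 0, 9.2, 0.4, 9.4, 0, 0]
}}

```text
time_s: 19.67
eef_pos: [414.5, 118.6, 76.8]
orientation: [[0.034, -0.999, 0.019], [-0.999, -0.034, 0.003], [-0.002, -0.019, -1.0]]
wrist_force: [0.3, 0.8, 1.5]
opening: -0.001
```

```bash
python3 lid.py "[18,14,10,7,5,3,1,0]"
```

```text
lid angle pct [20.3 22.  25.8] 598
[412.9 117.4  75. ] [-0.9 -0.6 -1.3]
18 [-0.2  -0.22 -0.25]
14 [ 0.17 -0.19  0.84]
10 [ 0.46 -0.16  1.95]
7 [ 0.63 -0.14  2.8 ]
5 [ 0.72 -0.13  3.37]
3 [ 0.79 -0.12  3.94]
1 [ 0.84 -0.11  4.52]
0 [ 0.85 -0.1   4.81]
```

{"op": "apply_moves", "data": {
  "increments": [0.1, -0.1, 0.5, 0, 0, 0.2, -0.1, 1, 0, 0, 0.35, -0.1, 1.5, 0, 0, 0.45, -0.1, 2, 0, 0, 0.55, -0.1, 2.5, 0, 0, 0.65, -0.1, 3, 0, 0, 0.7, -0.1, 3.4, 0, 0, 0.75, -0.1, 3.8, 0, 0, 0.8, -0.1, 4.2, 0, 0, 0.8, -0.1, 4.5, 0, 0, 0.8, -0.1, 4.5, 0, 0]
}}

```text
time_s: 20.63
eef_pos: [414.6, 109.4, 29.5]
orientation: [[0.033, -0.999, 0.015], [-0.999, -0.033, 0.001], [-0.0, -0.015, -1.0]]
wrist_force: [0.5, 0.3, -1.0]
opening: -0.0
```

{"op": "apply_moves", "data": {
  "increments": [0, 0, 0.15, 0, 0, 0, 0, 0.3, 0, 0, 0, 0, 0.45, 0, 0, 0, 0, 0.45, 0, 0]
}}

```text
time_s: 20.97
eef_pos: [415.0, 109.4, 28.5]
orientation: [[0.033, -0.999, 0.017], [-0.999, -0.033, 0.001], [-0.0, -0.017, -1.0]]
wrist_force: [-11.0, -2.2, 36.2]
opening: 0.003
```

Force is now rising firmly, so the lid is down on its stop. I'll retreat and check.

{"op": "apply_moves", "data": {
  "increments": [0, 0, -1, 0, 0, 0, 0, -4, 0, 0, 0, 0, -8, 0, 0, 0, 0, -12, 0, 0, 0, 0, -16, 0, 0, 0, 0, -20, 0, 0, 0, 0, -22, 0, 0, 0, 0, -22, 0, 0]
}}

```text
time_s: 21.63
eef_pos: [414.7, 110.1, 253.9]
orientation: [[0.033, -0.999, 0.027], [-0.999, -0.033, 0.004], [-0.003, -0.027, -1.0]]
wrist_force: [-0.0, 0.4, -0.5]
opening: 0.0
```

```bash
python3 - <<'E'
from h import *
c=grab('side');P=world(c);cv2.imwrite('pics/s3.png',c['frame'][...,::-1])
d=grab('top');Q=world(d)
for n,A in(('side',P),('top',Q)):
  for y0 in (95,120,200,240):
    m=(abs(A[...,1]-y0)<8)&(A[...,0]>510)&(A[...,0]<570)&(A[...,2]<130);print(n,y0,m.sum(),np.median(A[m][:,2]).round(1) if m.sum() else '')
m=(c['frame'][...,1].astype(int)-c['frame'][...,0]>15)&(abs(P[...,0]-692)<50)&(abs(P[...,1]-23)<50)&(P[...,2]>30);print('green pot',np.median(P[m],0).round())
print(get_obs()['time_s'],get_obs()['eef_pos'])
E
```

```text
side 95 96 69.7
side 120 83 70.2
side 200 81 69.9
side 240 78 69.9
top 95 177 68.7
top 120 174 68.8
top 200 172 68.8
top 240 178 68.7
green pot [694.  24.  46.]
21.7333 [412.01997621 109.42573287 249.19310142]
```

View pics/s3.png

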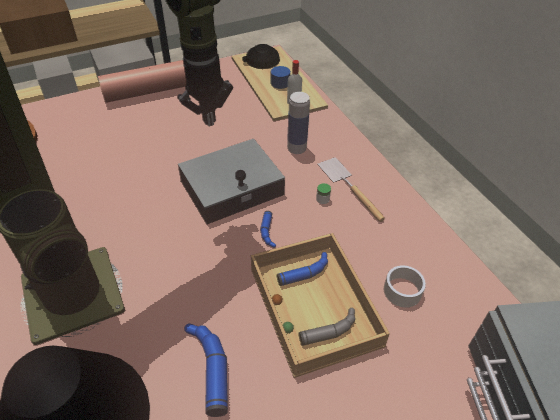

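The lid is level: its top is at 68.7 mm (top camera) across its depth, against 68 mm expected when closed. The gripper is clear at (205,100), and everything else is in place, so I'll hand in.

```bash
python3 -c "
from station import *
print(sign_off())"
```

```text
the job is handed in; nothing more can be done
None
```

The job is done and handed in at about 21.7 s of the 72 s. The yellow horn lies flat in the blue-lined compartment, the red-capped pot stands upright in the white-lined one, and the lid is closed.

**Last checks**
- **Horn:** in a wrist view just before closing, it lay flat in the blue bay. An earlier reading put its top at z≈39 mm or less.
- **Pot:** in the same view it stood upright, with the cap top at z≈50 mm as expected.
- **Lid:** it's level across its depth, at 68.7 mm by the top camera and 70 mm by the side camera, against 68 mm nominal. The gripper was clear of it.
- **Other things:** the grey and blue horns and both eye blanks are still in the crate. The green pot is where it was, and the bystanders looked unmoved.

**What failed or disagreed**
- **Missed first grasp:** the fingers closed above the horn without moving it. Both the wrist and side cameras put the real fingertips about 41 mm above the reported TCP, so I corrected for that in every later move.
- **Final lid push:** the wrist force reached about 36 N once the lid was on its stop. That's under the 40 N limit but firmer than I intended.

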